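Bed a row of converter modules onto the heat sink with a ruler

TASK

Pick up the steel ruler by its ridge, set it down behind the five loose converter modules on the open chassis, and with its long edge push them together into one straight row, squarely against the soft pads of the heat sink: lean on the row gently until all five pads yield together, about 2.5 N on each and never more than 4 N on any one. Then ease off, leave the row standing there and lay the ruler flat on the rubber mat again. Do not touch the modules with the fingers, and leave everything else alone.

Things in the scene. Friction and masses are not known exactly. Their poses are not given: they have to be found in the camera images.
- chassis: Fixed sheet-steel chassis plate, 390 x 200 x 3 mm, lying on the table; origin at the centre of its underside, x along the row (long side), +y to the heat sink. Fixed on it, in its frame (mm): transformer 47 high at x 145 to 190, y -29 to 49; terminal strip 15 high at x 153 to 187, y -77 to -63; mains inlet 31 high at x -193 to -153, y 64 to 96.
- pads_nominal (a point): Point on the chassis plate's top, at chassis x = 0, y = 46 mm: middle of the range of the pads' free faces. The finned heat sink (236 mm long, 38 high, parallel to chassis x, centred on x = 0) is screwed down in slots, so the faces of its pads may stand anywhere from 14 mm nearer the modules to 14 mm farther, all in one plane; this is not reported and must be felt or seen.
- pad_mid (a point): Nominal middle of the centre pad's free face (chassis x = 0, y = 46, 14 mm above the plate), same slot tolerance. Five soft dark pads, 30 mm wide and 6 mm proud of the heat sink, sit at chassis x = -90, -45, 0, 45, 90 mm, 4 to 24 mm above the plate. Each gives on its own like a spring, 1 mm per 1.2 N, 5.5 mm at most, and comes back. A pad is bedded from 1 N on and spoiled above 4 N.
- module1: Loose potted converter module, a black block on an aluminium base, 34 mm (x) x 40 mm (y) x 24 mm high, about 0.11 kg, standing on the chassis plate in front of pad 1 of 5 (pad at chassis x = -90 mm), its +y face towards the pad; origin at the centre of its underside. It slides on the plate with a friction of 0.4 to 1 N.
- module2: Loose potted converter module, a black block on an aluminium base, 34 mm (x) x 40 mm (y) x 24 mm high, about 0.11 kg, standing on the chassis plate in front of pad 2 of 5 (pad at chassis x = -45 mm), its +y face towards the pad; origin at the centre of its underside. It slides on the plate with a friction of 0.4 to 1 N.
- module3: Loose potted converter module, a black block on an aluminium base, 34 mm (x) x 40 mm (y) x 24 mm high, about 0.11 kg, standing on the chassis plate in front of pad 3 of 5 (pad at chassis x = 0 mm), its +y face towards the pad; origin at the centre of its underside. It slides on the plate with a friction of 0.4 to 1 N.
- module4: Loose potted converter module, a black block on an aluminium base, 34 mm (x) x 40 mm (y) x 24 mm high, about 0.11 kg, standing on the chassis plate in front of pad 4 of 5 (pad at chassis x = 45 mm), its +y face towards the pad; origin at the centre of its underside. It slides on the plate with a friction of 0.4 to 1 N.
- module5: Loose potted converter module, a black block on an aluminium base, 34 mm (x) x 40 mm (y) x 24 mm high, about 0.11 kg, standing on the chassis plate in front of pad 5 of 5 (pad at chassis x = 90 mm), its +y face towards the pad; origin at the centre of its underside. It slides on the plate with a friction of 0.4 to 1 N.
- ruler: Loose steel ruler lying on the mat: a flat blade 250 mm (x) x 60 mm (y) x 5 mm with an upright black grip ridge on top, 130 mm long (x), 12 mm thick (y), its middle line at ruler y = -10 mm, its sides flat from 5 to 32 mm above the underside (rounded top at 38 mm). Origin at the centre of the blade's underside. The long edge at y = +30 mm, with the graduations, is the pushing edge; it faces the chassis. 0.26 kg.
- mat: Fixed black rubber mat on the table, 340 mm (x) x 180 mm (y) x 2 mm, origin at the centre of its underside; the ruler and the screwdriver lie on it.
- capacitor: Bystander: loose black can capacitor, 25 mm diameter, 40 mm high, standing on the chassis plate beyond the -x end of the row; origin at the centre of its underside.
- screwdriver: Bystander: screwdriver 170 mm long lying along x on the mat's -y side, next to the ruler; its handle is about 25 mm thick.
- remote: Bystander: black remote control 190 x 46 x 18 mm on the table.
- mouse: Bystander: black computer mouse 62 x 106 x 34 mm on the table.
- cup: Bystander: white cup, 68 mm wide, 85 mm high, on the table.
- loudspeaker: Bystander: round loudspeaker, 132 mm diameter, 53 mm high, on the table.

How it is judged:
By the outcome, as a careful person would: the job done as asked, in the order asked, and still so for the second after the job is handed in, with the robot touching nothing.
It also fails if it takes over 72 s, if anything falls off the work surface, if the arm or the gripper's body presses on something with over 40 N, if the wrist force passes 120 N, or if a joint passes its speed limit or range.

ROBOT

A 6-joint arm with a two-finger parallel gripper is mounted at the origin on the work surface. World frame = base frame: x ahead of the robot, y to its left, z up, the work surface at z = 0. Lengths are in m, angles in rad, forces in N, time in s.
With the tool pointing down it reaches from about 0.4 to 0.825 m from the base axis. Payload 7 kg.
Tool frame: the origin (TCP) lies midway between the tips of the shut fingers; the grasp point (between the pads) lies 19 mm behind it; z points along the fingers, y is the line along which they close (so a half turn about z gives the same grasp; the last joint's range is limited). The gripper opens to 88 mm and grips with 3 to 60 N. Pads are 19 mm wide; open, the fingers measure 130 mm over their backs; the gripper's body (78 mm by 193 mm) begins 47 mm behind the grasp point.
Start: joints at [-0.875, 0.359, 0.012, 0, -1.224, -0.288], TCP at [0.268, -0.62, 0.194] pointing down, gripper open.
Joint ranges: [-3.07, 3.07], [-1.43, 2.12], [-1.02, 1.25], [-3.03, 1.67], [-3.05, -0], [-3.03, 3.03]. Speed limits (rad/s): [2.39, 2.39, 3.01, 3.14, 3.14, 3.14].

INTERFACE

Orientations are given as [roll, pitch, yaw] about the fixed x, y, z axes, in that order (R = Rz(yaw) Ry(pitch) Rx(roll)).
In Python, from station import get_state, grab_frame, calibration, job_done, boxes_of, regions_of, spot_point gives the robot as it stands. The module is installed in compiled form; this text tells all that it offers.
- The arm moves only by the tool arm_command, never from a script. Its argument "commands" is a list of rows, each an object of numbers: "tx", "ty", "tz": the shift along the tool's x, y, z each as a share of 25 cm, from -1 to 1; "twist": the turn about the tool's z as a share of 180 degrees, from -1 to 1. A call has exactly 8 rows; each row is the pose to reach, as a shift and turn from the pose commanded when the call began, along the tool's axes at that moment, turning the shorter way round; what a row does not reach only later rows make up. A row lasts 1/12 s, in which the tool goes at most 41.7 mm and 7.16 degrees, less where a joint would pass 70% of its speed; a pose out of reach is approached as far as the arm can. A call with a number of a shift or a turn outside -1 to 1 is refused whole. A call with a gripper value outside its range is refused whole. "claw" is the opening, from 0 (shut) to 1 (fully open), set as the call begins (left out, the last holds). The fingers move at their own pace and stop on an object; "grip_force" is the grip in N (left out, the last holds). Time passes only in rows, so rows that repeat a pose let the fingers close, or fill a call up. It gives the time, the measured TCP pose, the force, the opening and the grip force at its end, in the units of the state.
- get_state(): the state, without advancing time (a new reading comes with each control period).
- grab_frame(name): name is "side" or "top"; returns the picture (420x560x3 uint8, red, green, blue); there is no depth.
- calibration(name): a dict with "camera_matrix" (3x3 intrinsics, pixels), "extrinsics" (4x4, takes a point from camera to world coordinates). Camera axes: x right, y down, z forward; pixel columns grow to the right and rows downward; lengths in m; the calibration is good to about 2 mm. A picture is of the moment at which its call begins. calibration takes no time and is no camera call.
- job_done(): hands the job in; it is judged then, once.
Trained networks look in the newest picture that a camera, given by its name, has taken for a name from the list of things; names that differ only in an ending like _2 or _b are one class to them, and where a whole thing is asked for, a point or a joint stands for the part that bears it (a point fixed in the world has none). Each returns a list of dicts, best first, with "score" (0 to 1); they miss things now and then, are a little off and sometimes report something else, mostly with a low value. They report only what shows in the picture. A call takes as long as a camera call.
- boxes_of(query, camera): "rect" ([left, top, right, bottom] in pixels, round what is visible of it).
- regions_of(query, camera): "region" (420x560 bool, what is visible of it) and "rect" ([left, top, right, bottom] in pixels, round what is visible of it).
- spot_point(query, camera): "uv" ([column, row] in pixels: a listed point, or the origin of a listed thing).
The state is a dict: "t": time; "q": joint angles; "qd": joint speeds; "joint_efforts": joint torques, N m; "eef_pos": TCP position; "ee_rot": TCP orientation; "force": force on the tool from outside, world axes, zero at the start; "moment": the same for the moment, N m; "width": finger opening in m; "gripper_force": force on a finger pad.
Only numpy, scipy, OpenCV 4.12 (cv2) and the standard library are available. Lean on these libraries where they do the work, as an engineer would, in place of code of your own. Each camera call takes 0.05 s, during which the arm holds its last target. There are 200 camera calls.

## Working session

There is one attempt and no reset: what is moved stays moved. The work goes in short steps, Python scripts to look and compute and a tool call to move; the robot and the scene stay as the last step left them, time stands still between calls to the robot, and variables do not carry over. Pictures are saved under pics/ and viewed, at most 10 in all, crops included, and the job is handed in when it is done.

Besides the shell and the picture viewer there is one more tool, called after "Call:" as name(argument=value, ...) on one line, values as JSON. arm_command: Moves the arm, as the interface text tells. Shift numbers are shares of 25 cm and turn numbers shares of 180 degrees, none past 1 either way. Its arguments: {"type":"object","properties":{"commands":{"type":"array"},"claw":{"type":"number"},"grip_force":{"type":"number"}},"required":["commands"]}

```bash
mkdir -p pics; cat > h.py <<'E'
import numpy as np, cv2
from station import *
def ray(cam,uv):
    c=calibration(cam);K=np.array(c["camera_matrix"]);T=np.array(c["extrinsics"])
    d=T[:3,:3]@np.linalg.solve(K,[uv[0],uv[1],1]);return T[:3,3],d
def atz(cam,uv,z):
    o,d=ray(cam,uv);return o+d*(z-o[2])/d[2]
def proj(cam,P):
    c=calibration(cam);K=np.array(c["camera_matrix"]);T=np.linalg.inv(np.array(c["extrinsics"]))
    p=K@(T[:3,:3]@np.array(P)+T[:3,3]);return p[:2]/p[2]
def tri(a,ua,b,ub):
    o1,d1=ray(a,ua);o2,d2=ray(b,ub)
    A=np.stack([d1,-d2],1);s=np.linalg.lstsq(A,o2-o1,rcond=None)[0]
    p,q=o1+s[0]*d1,o2+s[1]*d2;return (p+q)/2,np.linalg.norm(p-q)
E
python3 - <<'E'
from h import *
np.set_printoptions(precision=3,suppress=True)
s=get_state();print(s)
for c in("top","side"):
    im=grab_frame(c);cv2.imwrite(f"pics/{c}0.png",cv2.resize(im[:,:,::-1],(800,600),interpolation=cv2.INTER_CUBIC))
    k=calibration(c);print(c,np.array(k["camera_matrix"]),np.array(k["extrinsics"]))
for q in("chassis","ruler","mat","pad_mid","pads_nominal","module1","module2","module3","module4","module5","capacitor"):
    for c in("top","side"):
        r=spot_point(q,c);print(q,c,[(np.round(x["uv"],1).tolist(),round(x["score"],2)) for x in r[:6]])
E
```

```text
{'t': 0.0, 'q': array([-0.875,  0.359,  0.011, -0.   , -1.224, -0.288]), 'qd': array([-0.001,  0.001, -0.001, -0.001, -0.   ,  0.   ]), 'joint_efforts': array([ -0.   , -58.27 ,  29.305,   6.997,   0.007,  -0.   ]), 'eef_pos': array([ 0.267, -0.619,  0.193]), 'ee_rot': array([ 3.14 , -0.   , -2.734]), 'force': array([ 0.377, -0.045,  0.303]), 'moment': array([ 0.018, -0.011,  0.007]), 'gripper_force': 0.0, 'width': 0.08808861433254003}
top [[449.94    0.    280.42 ]
 [  0.    449.94  217.528]
 [  0.      0.      1.   ]] [[-0.013 -0.983  0.185  0.315]
 [-1.     0.012 -0.006 -0.024]
 [ 0.003 -0.185 -0.983  1.444]
 [ 0.     0.     0.     1.   ]]
side [[529.007   0.    286.1  ]
 [  0.    529.007 204.496]
 [  0.      0.      1.   ]] [[-0.712 -0.519  0.473 -0.079]
 [-0.702  0.505 -0.502  0.668]
 [ 0.021 -0.689 -0.724  1.019]
 [ 0.     0.     0.     1.   ]]
chassis top [([245.7, 248.9], 0.62), ([237.3, 221.8], 0.55), ([227.7, 219.2], 0.55)]
chassis side [([247.6, 232.7], 0.78), ([379.1, 166.8], 0.33)]
ruler top [([347.5, 234.4], 0.94)]
ruler side [([352.8, 177.6], 0.91)]
mat top [([355.1, 2
[... 942 characters left out ...]
, 224.5], 0.67), ([262.8, 239.5], 0.62), ([239.0, 218.4], 0.55), ([232.6, 208.0], 0.5)]
module4 top [([242.2, 191.1], 0.67), ([253.8, 216.0], 0.65), ([247.1, 231.7], 0.63), ([243.2, 203.8], 0.55), ([249.5, 247.0], 0.51)]
module4 side [([284.1, 244.9], 0.71), ([259.7, 224.5], 0.67), ([262.8, 239.5], 0.62), ([239.0, 218.4], 0.55), ([232.6, 208.0], 0.5)]
module5 top [([242.2, 191.1], 0.67), ([253.8, 216.0], 0.65), ([247.1, 231.7], 0.63), ([243.2, 203.8], 0.55), ([249.5, 247.0], 0.51)]
module5 side [([284.1, 244.9], 0.71), ([259.7, 224.5], 0.67), ([262.8, 239.5], 0.62), ([239.0, 218.4], 0.55), ([232.6, 208.0], 0.5)]
capacitor top []
capacitor side [([263.8, 240.4], 0.63), ([296.4, 271.0], 0.48)]
```

```bash
python3 - <<'E'
import cv2
for c,(x0,y0,x1,y1) in(("top",(195,140,395,290)),("side",(190,110,430,290))):
    im=cv2.imread(f"pics/{c}0.png");k=800/560
    im=cv2.resize(im,(560,420),interpolation=cv2.INTER_AREA)[y0:y1,x0:x1]
    s=800/(x1-x0);im=cv2.resize(im,None,fx=s,fy=s,interpolation=cv2.INTER_CUBIC)
    for i in range(x0,x1,20):cv2.putText(im,str(i),(int((i-x0)*s),10),0,.4,(0,0,255),1);cv2.line(im,(int((i-x0)*s),12),(int((i-x0)*s),18),(0,0,255),1)
    for i in range(y0+10,y1,20):cv2.putText(im,str(i),(0,int((i-y0)*s)),0,.4,(0,0,255),1)
    cv2.imwrite(f"pics/{c}0c.png",im)
E
```

```text
(no output)
```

View pics/top0c.png

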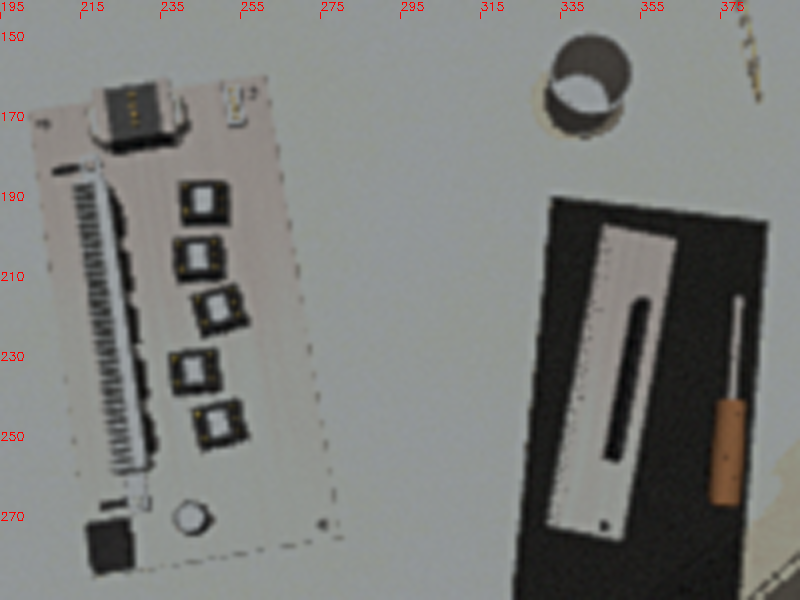

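View pics/side0c.png

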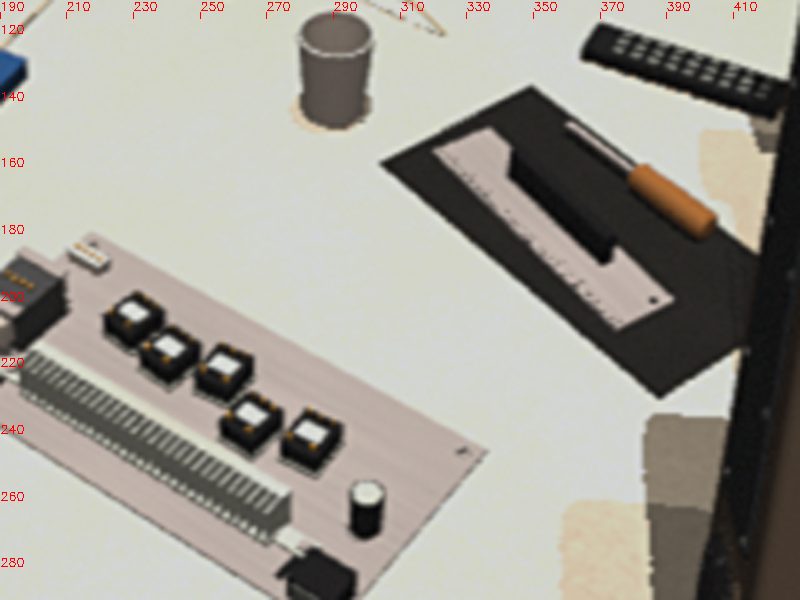

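```bash
cat > fit.py <<'E'
from h import *
from scipy.optimize import least_squares
T=lambda x,y:((x+.5)/4-.5+195,(y+.5)/4-.5+140)
S=lambda x,y:((x+.5)/3.3333-.5+190,(y+.5)/3.3333-.5+110)
def W(p,P):
    c,s=np.cos(p[2]),np.sin(p[2]);return np.array([p[0]+c*P[0]-s*P[1],p[1]+s*P[0]+c*P[1],P[2]])
def fit(obs,p0):
    r=least_squares(lambda p:np.concatenate([proj(c,W(p,P))-uv for c,P,uv in obs]),p0,x_scale=[.1,.1,.1])
    return r.x,r.fun.reshape(-1,2)
def inv(p,X):
    c,s=np.cos(p[2]),np.sin(p[2]);d=X[:2]-p[:2];return np.array([c*d[0]+s*d[1],-s*d[0]+c*d[1]])*1000
E
python3 - <<'E'
from fit import *
np.set_printoptions(precision=4,suppress=True)
z=.003;X,Y=.195,.1
co=[("top",(-X,Y,z),T(100,574)),("top",(X,Y,z),T(30,108)),("top",(X,-Y,z),T(266,77)),("top",(-X,-Y,z),T(340,538)),("side",(-X,-Y,z),S(488,452)),("side",(X,-Y,z),S(92,233))]
ch,r=fit(co,[.3,.05,.15]);print("chassis",ch,np.degrees(ch[2]));print(r)
z=.007;X,Y=.125,.03
C=[(X,Y,z),(X,-Y,z),(-X,-Y,z),(-X,Y,z)]
ro=[("top",c,T(*u)) for c,u in zip(C,[(602,224),(677,240),(624,541),(547,526)])]
so=[("side",c,S(*u)) for c,u in zip(C,[(432,152),(493,127),(674,299),(617,329)])]
for o in (ro+so,ro,so):
    ru,r=fit(o,[.3,-.2,-.15]);print("ruler",ru,np.degrees(ru[2]));print(r)
ru,_=fit(ro+so,[.3,-.2,-.15])
for a,b in zip(ro,so):print(tri("top",a[2],"side",b[2]))
for a,b in(((643,298),(512,148)),((613,462),(615,243))):
    P,e=tri("top",T(*a),"side",S(*b));print("ridge",P,e,inv(ru,P))
for u in((204,202),(200,258),(218,308),(195,371),(219,423)):
    print("mod",inv(ch,atz("top",T(*u),.027)))
for u in((126,205),(132,265),(138,320),(147,380),(156,440)):print("pad",inv(ch,atz("top",T(*u),.027)))
for u in((275,495),(22,355)):print("sink top side view",inv(ch,atz("side",S(*u),.041)))
print("cap",inv(ch,atz("top",T(190,517),.043)))
# side: modules
for u in((134,313),(171,345),(225,358),(253,413),(312,425)):print("mods",inv(ch,atz("side",S(*u),.027)))
for u in((740,297),(725,500),(743,400),(712,400)):print("sd",inv(ru,atz("top",T(*u),.014)))
np.save("p.npy",[ch,ru])
s=get_state();print(s['eef_pos'],s['ee_rot'])
E
```

```text
chassis [0.5805 0.099  0.1479] 8.471841268227458
[[-1.8436  1.1046]
 [-0.192   0.7048]
 [ 0.2349 -0.727 ]
 [ 0.449  -0.07  ]
 [ 0.1431 -0.8915]
 [ 0.0496 -1.074 ]]
ruler [ 0.5253 -0.2489 -0.2191] -12.552741275928716
[[ 0.4167  0.3946]
 [-0.3161  0.0536]
 [-0.5133 -0.0342]
 [ 0.1678 -0.1675]
 [ 0.6834 -0.4488]
 [-1.0531  0.0535]
 [ 0.294   0.1853]
 [ 0.0634 -0.24  ]]
ruler [ 0.5255 -0.2491 -0.2156] -12.351494220072796
[[ 0.3375  0.3439]
 [-0.3849 -0.0586]
 [-0.3114 -0.0972]
 [ 0.3579 -0.1651]]
ruler [ 0.525  -0.2486 -0.2226] -12.752254239933707
[[ 0.7785 -0.4306]
 [-0.9167  0.1104]
 [ 0.2028  0.3761]
 [-0.086  -0.0921]]
(array([ 0.6556, -0.2459,  0.0047]), np.float64(0.00021069359828707567))
(array([ 0.6398, -0.307 ,  0.0072]), np.float64(0.0025685835169478206))
(array([ 0.3975, -0.2524,  0.006 ]), np.float64(0.001753834278242297))
(array([ 0.4094, -0.1919,  0.0068]), np.float64(0.00021607763875558476))
ridge [ 0.588  -0.2708  0.0362] 0.0017780685384825735 [65.9947 -7.7383]
ridge [ 0.4564 -0.2423  0.0349] 0.0007011299521023062 [-68.6379  -8.5543]
mod [ 88.3435 -32.8506]
mod [ 42.9292 -22.8753]
mod [  0.0685 -31.1249]
mod [-47.4932  -5.5126]
mod [-91.7266 -18.2084]
pad [95.9483 29.855 ]
pad [45.964  31.9708]
pad [ 0.6293 33.4924]
pad [-48.551   33.2066]
pad [-97.1255  32.9244]
sink top side view [-111.9533   53.6318]
sink top side view [118.2364  62.5023]
cap [-162.7603   14.0988]
mods [ 89.2336 -30.8808]
mods [ 44.9487 -22.1365]
mods [  3.8669 -36.514 ]
mods [-46.4882  -5.9757]
mods [-88.0289 -22.9514]
sd [ 87.3328 -88.0739]
sd [ -77.1652 -103.412 ]
sd [   4.747  -104.2702]
sd [ -0.3469 -79.9252]
[ 0.2677 -0.6196  0.194 ] [-3.1416  0.     -2.7338]
```

```bash
cat >> h.py <<'E'
def go(x,y,z,yawdeg,frm=None):
    s=get_state();p=np.array(s["eef_pos"]);yw=s["ee_rot"][2]
    if frm is not None:p=np.array(frm[:3]);yw=np.radians(frm[3])
    d=np.array([x,y,z])-p;c,si=np.cos(yw),np.sin(yw)
    t=np.array([c*d[0]+si*d[1],si*d[0]-c*d[1],-d[2]])/.25
    dy=(yawdeg-np.degrees(yw)+180)%360-180
    print("tx %.4f ty %.4f tz %.4f twist %.4f"%(*t,-dy/180))
E
python3 -c "
from h import *
go(.395,-.44,.19,-174.5)
go(.523,-.2575,.08,167.5,(.395,-.44,.19,-174.5))"
```

```text
tx -0.7525 ty 0.4577 tz 0.0159 twist 0.0992
tx -0.5796 ty 0.6776 tz 0.4400 twist 0.1000
```

Call:
arm_command(commands=[{"tx": -0.1,"ty": 0.06,"twist": 0.0125},{"tx": -0.2,"ty": 0.12,"twist": 0.025},{"tx": -0.3,"ty": 0.18,"twist": 0.0375},{"tx": -0.4,"ty": 0.24,"twist": 0.05},{"tx": -0.5,"ty": 0.3,"twist": 0.0625},{"tx": -0.6,"ty": 0.36,"twist": 0.075},{"tx": -0.7,"ty": 0.42,"twist": 0.0875},{"tx": -0.76,"ty": 0.46,"twist": 0.1}], claw=0.4, grip_force=40)

```text
invalid input
```

Call:
arm_command(commands=[{"tx": -0.1,"ty": 0.06,"tz": 0,"twist": 0.0125},{"tx": -0.2,"ty": 0.12,"tz": 0,"twist": 0.025},{"tx": -0.3,"ty": 0.18,"tz": 0,"twist": 0.0375},{"tx": -0.4,"ty": 0.24,"tz": 0,"twist": 0.05},{"tx": -0.5,"ty": 0.3,"tz": 0,"twist": 0.0625},{"tx": -0.6,"ty": 0.36,"tz": 0,"twist": 0.075},{"tx": -0.7,"ty": 0.42,"tz": 0,"twist": 0.0875},{"tx": -0.76,"ty": 0.46,"tz": 0,"twist": 0.1}], claw=0.4, grip_force=40)

```text
t: 1.87
eef_pos: [0.3979, -0.4369, 0.1942]
ee_rot: [-3.141, 0.001, -3.049]
force: [-0.5, -0.1, 0.5]
width: 0.0399
gripper_force: 0.0
```

```bash
python3 -c "
from h import *
go(.523,-.2575,.08,167.5)"
```

```text
tx -0.5648 ty 0.6680 tz 0.4570 twist 0.0989
```

Call:
arm_command(commands=[{"tx": -0.08,"ty": 0.09,"tz": 0.06,"twist": 0.0125},{"tx": -0.17,"ty": 0.19,"tz": 0.13,"twist": 0.025},{"tx": -0.26,"ty": 0.3,"tz": 0.2,"twist": 0.04},{"tx": -0.35,"ty": 0.41,"tz": 0.27,"twist": 0.055},{"tx": -0.44,"ty": 0.52,"tz": 0.34,"twist": 0.07},{"tx": -0.52,"ty": 0.61,"tz": 0.4,"twist": 0.085},{"tx": -0.57,"ty": 0.67,"tz": 0.44,"twist": 0.098},{"tx": -0.57,"ty": 0.67,"tz": 0.44,"twist": 0.0985}])

```text
t: 2.53
eef_pos: [0.5235, -0.2555, 0.0816]
ee_rot: [3.141, -0.003, 2.926]
force: [-0.9, -0.8, 1.0]
width: 0.035
gripper_force: 0.0
```

```bash
python3 - <<'E'
from h import *
s=get_state();print(s['eef_pos'],np.degrees(s['ee_rot']),s['q'])
go(.523,-.2575,.08,167.5)
O=[]
for c in("top","side"):
    im=grab_frame(c);P=proj(c,s['eef_pos']);u,v=int(P[0]),int(P[1]);print(c,P)
    O.append(cv2.resize(im[v-50:v+50,u-50:u+50,::-1],(400,400),interpolation=cv2.INTER_CUBIC))
cv2.imwrite("pics/g1.png",np.hstack(O))
E
```

```text
[ 0.52350421 -0.2555313   0.08164747] [ 1.79984304e+02 -1.58880020e-01  1.67662353e+02] [-1.18992041e-01  3.06931902e-01 -3.41253141e-01 -6.75263900e-04
 -9.25345162e-01 -1.66673028e+00]
tx 0.0003 ty -0.0081 tz 0.0066 twist 0.0009
top [353.64151076 231.75806521]
side [359.8407824  155.26817089]
```

View pics/g1.png

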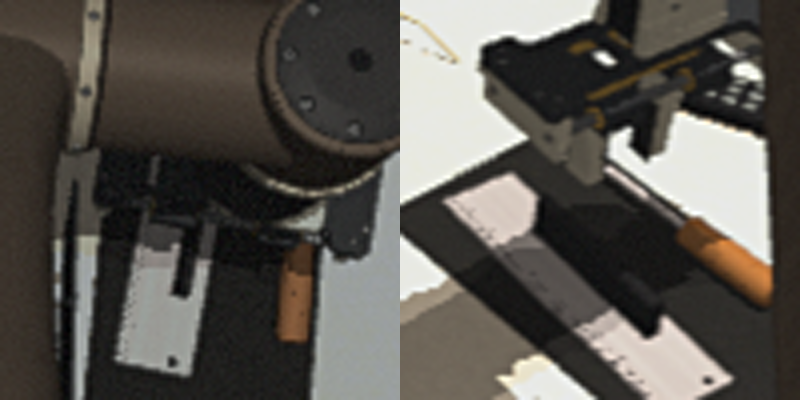

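Call:
arm_command(commands=[{"tx": 0,"ty": -0.007,"tz": 0.05,"twist": 0},{"tx": 0,"ty": -0.007,"tz": 0.1,"twist": 0},{"tx": 0,"ty": -0.007,"tz": 0.15,"twist": 0},{"tx": 0,"ty": -0.007,"tz": 0.2,"twist": 0},{"tx": 0,"ty": -0.007,"tz": 0.24,"twist": 0},{"tx": 0,"ty": -0.007,"tz": 0.265,"twist": 0},{"tx": 0,"ty": -0.007,"tz": 0.28,"twist": 0},{"tx": 0,"ty": -0.007,"tz": 0.28,"twist": 0}])

```text
t: 3.3
eef_pos: [0.5219, -0.2607, 0.0136]
ee_rot: [-3.142, -0.001, 2.925]
force: [0.2, -0.0, 0.8]
width: 0.0351
gripper_force: 0.0
```

Call:
arm_command(commands=[{"tx": 0,"ty": 0,"tz": 0,"twist": 0},{"tx": 0,"ty": 0,"tz": 0,"twist": 0},{"tx": 0,"ty": 0,"tz": 0,"twist": 0},{"tx": 0,"ty": 0,"tz": 0,"twist": 0},{"tx": 0,"ty": 0,"tz": 0,"twist": 0},{"tx": 0,"ty": 0,"tz": 0,"twist": 0},{"tx": 0,"ty": 0,"tz": 0,"twist": 0},{"tx": 0,"ty": 0,"tz": 0,"twist": 0}])

```text
t: 3.97
eef_pos: [0.5223, -0.2603, 0.014]
ee_rot: [-3.142, 0.0, 2.926]
force: [0.3, 0.2, -0.1]
width: 0.0354
gripper_force: 0.0
```

Call:
arm_command(commands=[{"tx": 0,"ty": 0.004,"tz": 0.004,"twist": 0},{"tx": 0,"ty": 0.008,"tz": 0.008,"twist": 0},{"tx": 0,"ty": 0.008,"tz": 0.012,"twist": 0},{"tx": 0,"ty": 0.008,"tz": 0.014,"twist": 0},{"tx": 0,"ty": 0.008,"tz": 0.014,"twist": 0},{"tx": 0,"ty": 0.008,"tz": 0.014,"twist": 0},{"tx": 0,"ty": 0.008,"tz": 0.014,"twist": 0},{"tx": 0,"ty": 0.008,"tz": 0.014,"twist": 0}])

```text
t: 4.63
eef_pos: [0.5228, -0.2584, 0.0105]
ee_rot: [3.142, 0.0, 2.926]
force: [0.4, -0.0, 0.8]
width: 0.0351
gripper_force: 0.0
```

Call:
arm_command(commands=[{"tx": 0,"ty": 0,"tz": 0,"twist": 0},{"tx": 0,"ty": 0,"tz": 0,"twist": 0},{"tx": 0,"ty": 0,"tz": 0,"twist": 0},{"tx": 0,"ty": 0,"tz": 0,"twist": 0},{"tx": 0,"ty": 0,"tz": 0,"twist": 0},{"tx": 0,"ty": 0,"tz": 0,"twist": 0},{"tx": 0,"ty": 0,"tz": 0,"twist": 0},{"tx": 0,"ty": 0,"tz": 0,"twist": 0}], claw=0, grip_force=40)

```text
t: 5.3
eef_pos: [0.5228, -0.2584, 0.0105]
ee_rot: [-3.142, 0.0, 2.926]
force: [0.2, 0.1, 0.7]
width: 0.0003
gripper_force: 0.0
```

```bash
python3 -c "
from h import *
s=get_state();print(s['eef_pos'],np.degrees(s['ee_rot']),s['force'],s['moment'],s['width'],s['gripper_force'])"
```

```text
[ 0.5227647  -0.25840283  0.0104711 ] [-1.79999100e+02  1.63855415e-03  1.67632982e+02] [0.15591536 0.05940504 0.72306712] [-0.0246646  -0.06207015 -0.02029326] 0.0003284185399295818 0.0
```

```bash
python3 - <<'E'
from h import *
s=get_state()
O=[]
for c in("top","side"):
    im=grab_frame(c);P=proj(c,s['eef_pos']);u,v=int(P[0]),int(P[1]);print(c,P)
    O.append(cv2.resize(im[v-50:v+50,u-50:u+50,::-1],(400,400),interpolation=cv2.INTER_CUBIC))
cv2.imwrite("pics/g2.png",np.hstack(O))
E
```

```text
top [350.92961146 235.36712526]
side [357.58336706 174.18216698]
```

View pics/g2.png

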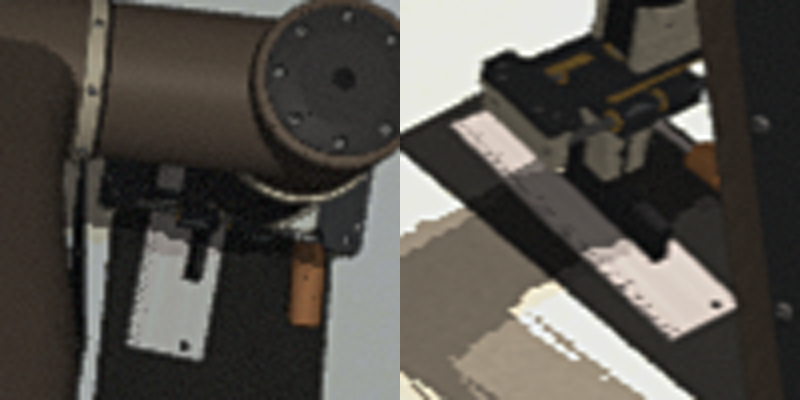

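```bash
python3 - <<'E'
from h import *
s=get_state()
im=grab_frame("side");O=im[140:200,325:405,::-1]
O=np.clip(O.astype(float)*1.6,0,255).astype(np.uint8)
cv2.imwrite("pics/g3.png",cv2.resize(O,(800,600),interpolation=cv2.INTER_CUBIC))
for dz in(0,.019,.036):print(proj("side",s['eef_pos']+[0,0,dz]))
s=get_state();print(s['width'],s['gripper_force'])
E
```

```text
[357.57674352 174.19495818]
[358.39392415 169.18312145]
[359.13819551 164.61844328]
1.529489756817631e-05 0.0
```

View pics/g3.png

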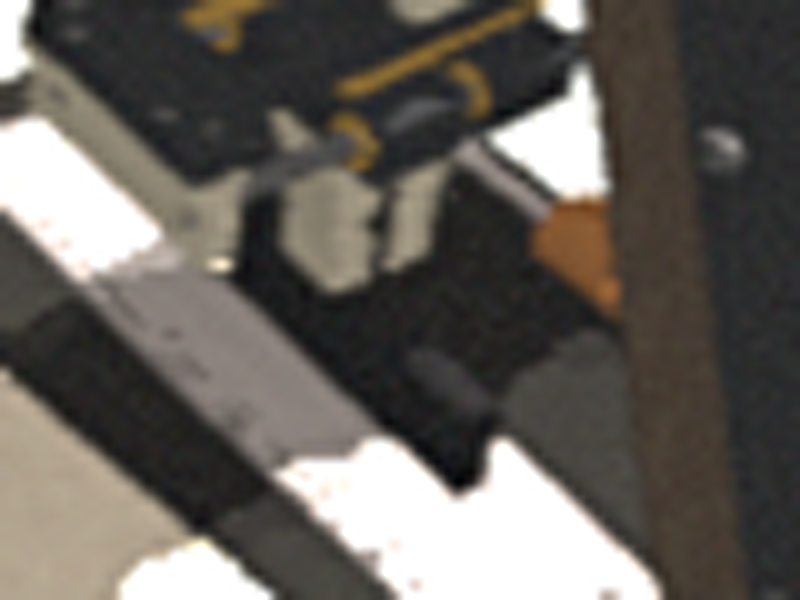

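Call:
arm_command(commands=[{"tx": 0,"ty": 0,"tz": 0,"twist": 0},{"tx": 0,"ty": 0,"tz": 0,"twist": 0},{"tx": 0,"ty": 0,"tz": 0,"twist": 0},{"tx": 0,"ty": 0,"tz": 0,"twist": 0},{"tx": 0,"ty": 0,"tz": 0,"twist": 0},{"tx": 0,"ty": 0,"tz": 0.004,"twist": 0},{"tx": 0,"ty": 0,"tz": 0.008,"twist": 0},{"tx": 0,"ty": 0,"tz": 0.012,"twist": 0}], claw=0.4)

```text
t: 6.12
eef_pos: [0.5227, -0.2584, 0.0073]
ee_rot: [3.142, -0.0, 2.926]
force: [-0.0, 0.5, 0.1]
width: 0.035
gripper_force: 0.0
```

```bash
python3 - <<'E'
from h import *
s=get_state();print(s['eef_pos'],s['force'],s['width'])
im=grab_frame("side");O=im[130:205,315:415,::-1]
im=grab_frame("top");Q=im[185:260,300:400,::-1]
O=np.clip(np.hstack([O,Q]).astype(float)*1.5,0,255).astype(np.uint8)
cv2.imwrite("pics/g4.png",cv2.resize(O,(800,300),interpolation=cv2.INTER_CUBIC))
E
```

```text
[ 0.52269324 -0.25837804  0.00734116] [-1.24317904e-04  5.07244592e-01  1.25126746e-01] 0.034951503120387924
```

View pics/g4.png

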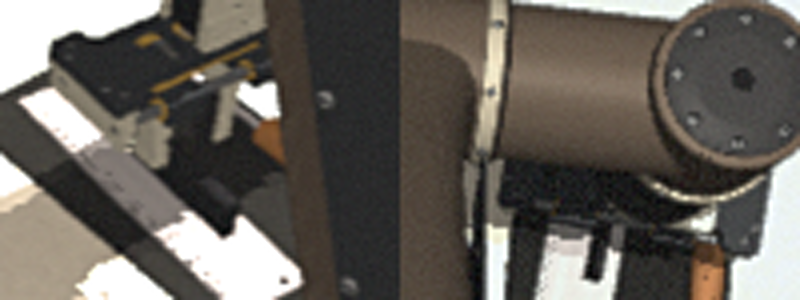

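Call:
arm_command(commands=[{"tx": 0,"ty": 0,"tz": 0.006,"twist": 0},{"tx": 0,"ty": 0,"tz": 0.012,"twist": 0},{"tx": 0,"ty": 0,"tz": 0.018,"twist": 0},{"tx": 0,"ty": 0,"tz": 0.024,"twist": 0},{"tx": 0,"ty": 0,"tz": 0.03,"twist": 0},{"tx": 0,"ty": 0,"tz": 0.036,"twist": 0},{"tx": 0,"ty": 0,"tz": 0.04,"twist": 0},{"tx": 0,"ty": 0,"tz": 0.04,"twist": 0}])

```text
t: 6.88
eef_pos: [0.5226, -0.2583, -0.0028]
ee_rot: [3.142, -0.0, 2.926]
force: [-0.6, -0.7, 0.7]
width: 0.0349
gripper_force: 0.0
```

Call:
arm_command(commands=[{"tx": 0,"ty": 0,"tz": 0.006,"twist": 0},{"tx": 0,"ty": 0,"tz": 0.012,"twist": 0},{"tx": 0,"ty": 0,"tz": 0.018,"twist": 0},{"tx": 0,"ty": 0,"tz": 0.024,"twist": 0},{"tx": 0,"ty": 0,"tz": 0.03,"twist": 0},{"tx": 0,"ty": 0,"tz": 0.036,"twist": 0},{"tx": 0,"ty": 0,"tz": 0.04,"twist": 0},{"tx": 0,"ty": 0,"tz": 0.04,"twist": 0}])

```text
t: 7.55
eef_pos: [0.5226, -0.2583, -0.0128]
ee_rot: [3.142, -0.0, 2.926]
force: [-0.4, 0.8, -0.7]
width: 0.0351
gripper_force: 0.0
```

```bash
python3 - <<'E'
from h import *
s=get_state();print(s['eef_pos'],s['force'],s['width'])
im=grab_frame("side");O=im[130:205,315:415,::-1]
im=grab_frame("top");Q=im[185:260,300:400,::-1]
O=np.clip(np.hstack([O,Q]).astype(float)*1.5,0,255).astype(np.uint8)
cv2.imwrite("pics/g5.png",cv2.resize(O,(800,300),interpolation=cv2.INTER_CUBIC))
E
```

```text
[ 0.52256593 -0.2583375  -0.01284236] [-0.41627188  0.79875844 -0.69429409] 0.035085221861223745
```

View pics/g5.png

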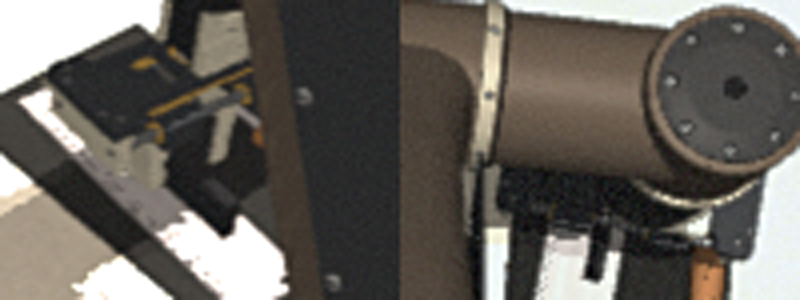

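Call:
arm_command(commands=[{"tx": 0,"ty": 0,"tz": 0,"twist": 0},{"tx": 0,"ty": 0,"tz": 0,"twist": 0},{"tx": 0,"ty": 0,"tz": 0,"twist": 0},{"tx": 0,"ty": 0,"tz": 0,"twist": 0},{"tx": 0,"ty": 0,"tz": 0,"twist": 0},{"tx": 0,"ty": 0,"tz": 0,"twist": 0},{"tx": 0,"ty": 0,"tz": 0,"twist": 0},{"tx": 0,"ty": 0,"tz": 0,"twist": 0}], claw=0, grip_force=10)

```text
t: 8.32
eef_pos: [0.5228, -0.2583, -0.0125]
ee_rot: [3.142, 0.0, 2.926]
force: [-0.3, -0.3, 0.1]
width: 0.012
gripper_force: 10.0
```

Call:
arm_command(commands=[{"tx": 0,"ty": 0,"tz": 0,"twist": 0},{"tx": 0,"ty": 0,"tz": 0,"twist": 0},{"tx": 0,"ty": 0,"tz": 0,"twist": 0},{"tx": 0,"ty": 0,"tz": 0.003,"twist": 0},{"tx": 0,"ty": 0,"tz": 0.006,"twist": 0},{"tx": 0,"ty": 0,"tz": 0.009,"twist": 0},{"tx": 0,"ty": 0,"tz": 0.012,"twist": 0},{"tx": 0,"ty": 0,"tz": 0.012,"twist": 0}], claw=0.3)

```text
t: 8.98
eef_pos: [0.5226, -0.2584, -0.0158]
ee_rot: [-3.142, -0.0, 2.926]
force: [0.8, 0.7, -0.3]
width: 0.0265
gripper_force: 0.0
```

Call:
arm_command(commands=[{"tx": 0,"ty": 0,"tz": 0.001,"twist": 0},{"tx": 0,"ty": 0,"tz": 0.002,"twist": 0},{"tx": 0,"ty": 0,"tz": 0.003,"twist": 0},{"tx": 0,"ty": 0,"tz": 0.004,"twist": 0},{"tx": 0,"ty": 0,"tz": 0.005,"twist": 0},{"tx": 0,"ty": 0,"tz": 0.006,"twist": 0},{"tx": 0,"ty": 0,"tz": 0.007,"twist": 0},{"tx": 0,"ty": 0,"tz": 0.008,"twist": 0}])

```text
t: 9.65
eef_pos: [0.5227, -0.2584, -0.0176]
ee_rot: [-3.142, -0.0, 2.926]
force: [-0.1, -0.3, -0.2]
width: 0.0264
gripper_force: 0.0
```

Call:
arm_command(commands=[{"tx": 0,"ty": 0,"tz": 0.001,"twist": 0},{"tx": 0,"ty": 0,"tz": 0.002,"twist": 0},{"tx": 0,"ty": 0,"tz": 0.003,"twist": 0},{"tx": 0,"ty": 0,"tz": 0.004,"twist": 0},{"tx": 0,"ty": 0,"tz": 0.005,"twist": 0},{"tx": 0,"ty": 0,"tz": 0.006,"twist": 0},{"tx": 0,"ty": 0,"tz": 0.007,"twist": 0},{"tx": 0,"ty": 0,"tz": 0.007,"twist": 0}])

```text
t: 10.32
eef_pos: [0.5227, -0.2584, -0.0194]
ee_rot: [3.142, -0.0, 2.926]
force: [-0.1, -0.2, -0.3]
width: 0.0265
gripper_force: 0.0
```

Call:
arm_command(commands=[{"tx": 0,"ty": 0,"tz": 0,"twist": 0},{"tx": 0,"ty": 0,"tz": 0,"twist": 0},{"tx": 0,"ty": 0,"tz": 0,"twist": 0},{"tx": 0,"ty": 0,"tz": 0,"twist": 0},{"tx": 0,"ty": 0,"tz": 0,"twist": 0},{"tx": 0,"ty": 0,"tz": 0,"twist": 0},{"tx": 0,"ty": 0,"tz": 0,"twist": 0},{"tx": 0,"ty": 0,"tz": 0,"twist": 0}], claw=0, grip_force=45)

```text
t: 10.98
eef_pos: [0.5228, -0.2584, -0.0193]
ee_rot: [3.142, 0.0, 2.926]
force: [-0.7, -0.3, 0.2]
width: 0.0117
gripper_force: 45.0
```

Call:
arm_command(commands=[{"tx": 0,"ty": 0,"tz": -0.02,"twist": 0},{"tx": 0,"ty": 0,"tz": -0.06,"twist": 0},{"tx": 0,"ty": 0,"tz": -0.1,"twist": 0},{"tx": 0,"ty": 0,"tz": -0.15,"twist": 0},{"tx": 0,"ty": 0,"tz": -0.2,"twist": 0},{"tx": 0,"ty": 0,"tz": -0.25,"twist": 0},{"tx": 0,"ty": 0,"tz": -0.28,"twist": 0},{"tx": 0,"ty": 0,"tz": -0.28,"twist": 0}])

```text
t: 11.65
eef_pos: [0.5242, -0.2587, 0.0534]
ee_rot: [-3.142, 0.004, 2.926]
force: [0.5, -0.5, -2.8]
width: 0.0112
gripper_force: 45.0
```

```bash
python3 - <<'E'
from h import *
s=get_state();print(s['eef_pos'],np.degrees(s['ee_rot']),s['force'],s['moment'],s['width'],s['gripper_force'])
E
```

```text
[ 0.52424056 -0.25872953  0.05338494] [-179.99935087    0.23494316  167.65384506] [ 0.54420894 -0.45660097 -2.78784368] [-0.04442545 -0.03919418 -0.01503713] 0.01119261440132757 44.99841034412384
```

```bash
python3 - <<'E'
from fit import *
np.set_printoptions(precision=4,suppress=True)
z=.003;X,Y=.195,.1
co=[("top",(X,Y,z),T(30,108)),("top",(X,-Y,z),T(266,77)),("top",(-X,-Y,z),T(340,538)),("side",(-X,-Y,z),S(488,452)),("side",(X,-Y,z),S(92,233))]
for o in(co,co[:3]):
    ch,r=fit(o,[.5,.05,.15]);print("chassis",ch,np.degrees(ch[2]));print(r.ravel())
    for u in((204,202),(200,258),(218,308),(195,371),(219,423)):print("mod",inv(ch,atz("top",T(*u),.027)))
    for u in((126,205),(132,265),(138,320),(147,380),(156,440)):print("pad",inv(ch,atz("top",T(*u),.027)))
ch,r=fit(co,[.5,.05,.15]);np.save("ch.npy",ch)
print("cup",atz("top",T(590,85),.08),atz("side",S(335,40),.08))
P=W(ch,(0,-.108,0));print(P);g=get_state();
m=(g['eef_pos']+P)/2
go(m[0],m[1],g['eef_pos'][2],np.degrees(ch[2])/2+180-6)
go(P[0],P[1],g['eef_pos'][2],np.degrees(ch[2])+180,(m[0],m[1],g['eef_pos'][2],np.degrees(ch[2])/2+174))
print(np.degrees(ch[2])/2+174)
E
```

```text
chassis [0.5799 0.1004 0.1431] 8.199394110823553
[-0.3809  0.7036  0.0897 -0.4588 -0.2764  0.3181 -0.1046 -0.1138  0.1321
 -0.8229]
mod [ 88.875  -33.9761]
mod [ 43.4139 -24.2169]
mod [  0.5928 -32.6702]
mod [-47.0901  -7.2843]
mod [-91.2627 -20.1903]
pad [96.1816 28.7649]
pad [46.1878 30.6431]
pad [ 0.8464 31.949 ]
pad [-48.332   31.4294]
pad [-96.9046  30.9162]
chassis [0.5806 0.0999 0.1418] 8.12366815574725
[-0.1415  0.455   0.3333 -0.6305 -0.182   0.154 ]
mod [ 88.3208 -33.2242]
mod [ 42.8468 -23.5252]
mod [  0.0369 -32.0351]
mod [-47.6795  -6.7122]
mod [-91.835  -19.6766]
pad [95.5445 29.5263]
pad [45.5482 31.3384]
pad [ 0.2051 32.5845]
pad [-48.9726  31.9999]
pad [-97.5445  31.4224]
cup [ 0.7508 -0.2292  0.08  ] [ 0.758  -0.2268  0.08  ]
[ 0.5953 -0.0065  0.    ]
tx -0.0310 ty 0.5233 tz -0.0000 twist -0.0580
tx -0.1254 ty 0.5090 tz -0.0000 twist -0.0561
178.09969705541178
```

Call:
arm_command(commands=[{"tx": -0.002,"ty": 0.03,"tz": 0,"twist": -0.003},{"tx": -0.005,"ty": 0.08,"tz": 0,"twist": -0.009},{"tx": -0.01,"ty": 0.15,"tz": 0,"twist": -0.017},{"tx": -0.015,"ty": 0.23,"tz": 0,"twist": -0.026},{"tx": -0.02,"ty": 0.31,"tz": 0,"twist": -0.035},{"tx": -0.024,"ty": 0.39,"tz": 0,"twist": -0.044},{"tx": -0.028,"ty": 0.46,"tz": 0,"twist": -0.052},{"tx": -0.031,"ty": 0.52,"tz": 0,"twist": -0.058}])

```text
t: 12.32
eef_pos: [0.558, -0.1308, 0.0498]
ee_rot: [3.142, -0.002, 3.111]
force: [-0.3, -0.2, -3.0]
width: 0.0121
gripper_force: 45.0
```

Call:
arm_command(commands=[{"tx": -0.02,"ty": 0.08,"tz": 0,"twist": -0.009},{"tx": -0.04,"ty": 0.16,"tz": 0,"twist": -0.018},{"tx": -0.06,"ty": 0.24,"tz": 0,"twist": -0.027},{"tx": -0.08,"ty": 0.32,"tz": 0,"twist": -0.035},{"tx": -0.1,"ty": 0.39,"tz": 0,"twist": -0.043},{"tx": -0.11,"ty": 0.45,"tz": 0,"twist": -0.05},{"tx": -0.12,"ty": 0.49,"tz": 0,"twist": -0.054},{"tx": -0.125,"ty": 0.505,"tz": 0,"twist": -0.056}])

```text
t: 12.98
eef_pos: [0.5936, -0.0061, 0.0502]
ee_rot: [-3.142, -0.001, -2.997]
force: [0.4, -0.4, -2.5]
width: 0.0115
gripper_force: 45.0
```

```bash
python3 - <<'E'
from h import *
s=get_state();print(s['eef_pos'],np.degrees(s['ee_rot']),s['force'],s['moment'],s['width'],s['gripper_force'])
go(.5953,-.0065,-.012,188.2)
a=grab_frame("top")[150:290,180:320,::-1];b=grab_frame("side")[150:290,190:330,::-1]
cv2.imwrite("pics/c1.png",cv2.resize(np.hstack([a,b]),(800,400),interpolation=cv2.INTER_CUBIC))
E
```

```text
[ 0.59358332 -0.00612147  0.05015913] [-1.79997581e+02 -4.65673874e-02 -1.71690756e+02] [ 0.43507437 -0.39624945 -2.46324716] [-0.10385543 -0.03457819  0.02432312] 0.011456364520050713 44.99824941158295
tx -0.0066 ty -0.0025 tz 0.2486 twist 0.0006
```

View pics/c1.png

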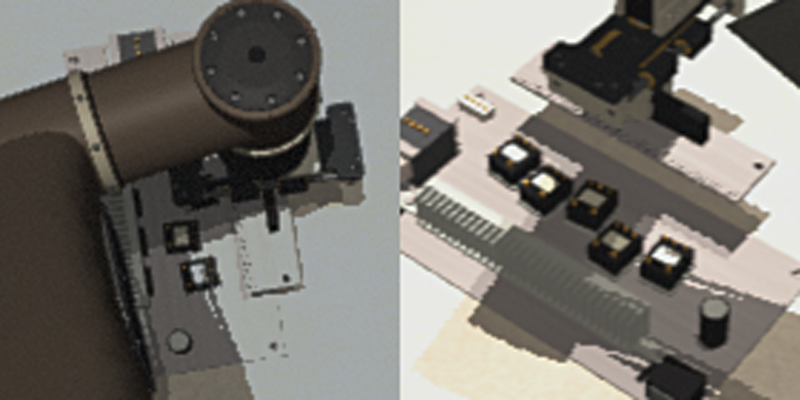

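```bash
python3 - <<'E'
from fit import *
s=get_state();yw=s['ee_rot'][2]-np.pi
p=[*s['eef_pos'][:2],yw]
p[:2]=W(p,(0,.01,0))[:2]
zt=.002+(s['eef_pos'][2]+.0193)+.005
for c,P,o in(("side",(-.125,-.03,zt),(190+370/2.857,150+165/2.857)),("side",(-.125,.03,zt),(190+340/2.857,150+200/2.857)),("side",(.125,.03,zt),(190+112/2.857,150+78/2.857)),
 ("top",(-.125,-.03,zt),(180+302/2.857,150+290/2.857)),("top",(-.125,.03,zt),(180+245/2.857,150+297/2.857))):
    print(c,np.array(proj(c,W(p,P))).round(1),np.round(o,1))
E
```

```text
side [321.6 205.9] [319.5 207.8]
side [307.7 220.3] [309. 220.]
side [228.2 176.5] [229.2 177.3]
top [285.2 249.4] [285.7 251.5]
top [265.7 252.4] [265.8 254. ]
```

Call:
arm_command(commands=[{"tx": 0,"ty": 0,"tz": 0.03,"twist": 0},{"tx": 0,"ty": 0,"tz": 0.07,"twist": 0},{"tx": 0,"ty": 0,"tz": 0.11,"twist": 0},{"tx": 0,"ty": 0,"tz": 0.15,"twist": 0},{"tx": 0,"ty": 0,"tz": 0.19,"twist": 0},{"tx": 0,"ty": 0,"tz": 0.22,"twist": 0},{"tx": 0,"ty": 0,"tz": 0.24,"twist": 0},{"tx": 0,"ty": 0,"tz": 0.25,"twist": 0}])

```text
t: 13.75
eef_pos: [0.5931, -0.0082, -0.013]
ee_rot: [-3.141, -0.002, -2.999]
force: [-0.2, 0.7, -2.1]
width: 0.0116
gripper_force: 45.0
```

Call:
arm_command(commands=[{"tx": 0,"ty": 0,"tz": 0.002,"twist": 0},{"tx": 0,"ty": 0,"tz": 0.005,"twist": 0},{"tx": 0,"ty": 0,"tz": 0.008,"twist": 0},{"tx": 0,"ty": 0,"tz": 0.011,"twist": 0},{"tx": 0,"ty": 0,"tz": 0.014,"twist": 0},{"tx": 0,"ty": 0,"tz": 0.016,"twist": 0},{"tx": 0,"ty": 0,"tz": 0.016,"twist": 0},{"tx": 0,"ty": 0,"tz": 0.016,"twist": 0}])

```text
t: 14.42
eef_pos: [0.5936, -0.0079, -0.0157]
ee_rot: [3.142, 0.0, -2.999]
force: [0.6, 0.7, -2.7]
width: 0.0117
gripper_force: 45.0
```

```bash
cat > st.py <<'E'
from h import *
F=[];M=[]
for i in range(5):
    s=get_state();F.append(s['force']);M.append(s['moment'])
    if i<4: grab_frame("top")
ch=np.load("ch.npy");c,si=np.cos(ch[2]),np.sin(ch[2]);f=np.mean(F,0)
d=s['eef_pos'][:2]-ch[:2]
print("pos",s['eef_pos'].round(4),"rpy",np.degrees(s['ee_rot']).round(2),"chassis mm",(1e3*(c*d[0]+si*d[1])).round(1),"edge y %.1f"%(1e3*(-si*d[0]+c*d[1])+40))
print("Fch x %.2f y %.2f z %.2f"%(c*f[0]+si*f[1],-si*f[0]+c*f[1],f[2]),"M",np.mean(M,0).round(3),"t",round(s['t'],2),"w",round(s['width'],4))
E
python3 st.py
```

```text
pos [ 0.5937 -0.0079 -0.0157] rpy [-1.8000e+02  1.0000e-02 -1.7184e+02] chassis mm -1.9 edge y -69.2
Fch x 0.24 y -0.04 z -2.54 M [-0.021  0.001 -0.01 ] t 14.62 w 0.0117
```

Call:
arm_command(commands=[{"tx": 0,"ty": 0,"tz": 0.002,"twist": 0},{"tx": 0,"ty": 0,"tz": 0.004,"twist": 0},{"tx": 0,"ty": 0,"tz": 0.006,"twist": 0},{"tx": 0,"ty": 0,"tz": 0.007,"twist": 0},{"tx": 0,"ty": 0,"tz": 0.008,"twist": 0},{"tx": 0,"ty": 0,"tz": 0.009,"twist": 0},{"tx": 0,"ty": 0,"tz": 0.009,"twist": 0},{"tx": 0,"ty": 0,"tz": 0.009,"twist": 0}])

```text
t: 15.28
eef_pos: [0.5936, -0.0079, -0.0181]
ee_rot: [3.142, -0.0, -2.999]
force: [0.1, -0.6, -2.4]
width: 0.0119
gripper_force: 45.0
```

```bash
python3 st.py
```

```text
pos [ 0.5936 -0.0079 -0.018 ] rpy [-180.      0.   -171.85] chassis mm -1.9 edge y -69.2
Fch x -0.03 y 0.17 z -2.54 M [-0.018 -0.016 -0.024] t 15.48 w 0.0118
```

Still just above; another fraction to touch.

Call:
arm_command(commands=[{"tx": 0,"ty": 0,"tz": 0.001,"twist": 0},{"tx": 0,"ty": 0,"tz": 0.002,"twist": 0},{"tx": 0,"ty": 0,"tz": 0.003,"twist": 0},{"tx": 0,"ty": 0,"tz": 0.003,"twist": 0},{"tx": 0,"ty": 0,"tz": 0.003,"twist": 0},{"tx": 0,"ty": 0,"tz": 0.003,"twist": 0},{"tx": 0,"ty": 0,"tz": 0.003,"twist": 0},{"tx": 0,"ty": 0,"tz": 0.003,"twist": 0}])

```text
t: 16.15
eef_pos: [0.5937, -0.0079, -0.0183]
ee_rot: [-3.142, 0.0, -2.999]
force: [-1.9, 0.0, 4.9]
width: 0.0117
gripper_force: 45.0
```

```bash
python3 st.py
```

```text
pos [ 0.5937 -0.0079 -0.0183] rpy [-1.8000e+02  2.0000e-02 -1.7184e+02] chassis mm -1.8 edge y -69.2
Fch x -2.55 y 0.11 z 5.30 M [ 0.139  1.025 -0.   ] t 16.35 w 0.0117
```

Call:
arm_command(commands=[{"tx": 0,"ty": 0,"tz": -0.0025,"twist": 0},{"tx": 0,"ty": 0.01,"tz": -0.0025,"twist": 0},{"tx": 0,"ty": 0.02,"tz": -0.0025,"twist": 0},{"tx": 0,"ty": 0.03,"tz": -0.0025,"twist": 0},{"tx": 0,"ty": 0.045,"tz": -0.0025,"twist": 0},{"tx": 0,"ty": 0.06,"tz": -0.0025,"twist": 0},{"tx": 0,"ty": 0.075,"tz": -0.0025,"twist": 0},{"tx": 0,"ty": 0.09,"tz": -0.0025,"twist": 0}])

```text
t: 17.02
eef_pos: [0.5903, 0.0147, -0.0183]
ee_rot: [-3.141, -0.0, -2.999]
force: [-0.8, -2.4, -0.9]
width: 0.0116
gripper_force: 45.0
```

```bash
python3 st.py
```

```text
pos [ 0.5903  0.0147 -0.0183] rpy [ 1.7999e+02 -1.0000e-02 -1.7182e+02] chassis mm -1.9 edge y -46.3
Fch x -0.45 y -0.71 z -1.98 M [-0.126 -0.001 -0.008] t 17.22 w 0.0119
```

Call:
arm_command(commands=[{"tx": 0,"ty": 0.01,"tz": 0,"twist": 0},{"tx": 0,"ty": 0.022,"tz": 0,"twist": 0},{"tx": 0,"ty": 0.034,"tz": 0,"twist": 0},{"tx": 0,"ty": 0.046,"tz": 0,"twist": 0},{"tx": 0,"ty": 0.058,"tz": 0,"twist": 0},{"tx": 0,"ty": 0.07,"tz": 0,"twist": 0},{"tx": 0,"ty": 0.08,"tz": 0,"twist": 0},{"tx": 0,"ty": 0.09,"tz": 0,"twist": 0}])

```text
t: 17.88
eef_pos: [0.5872, 0.0369, -0.0182]
ee_rot: [-3.141, -0.0, -2.999]
force: [0.8, -3.5, -3.6]
width: 0.0116
gripper_force: 45.0
```

```bash
python3 st.py
```

```text
pos [ 0.5874  0.0371 -0.0181] rpy [ 1.7998e+02  2.0000e-02 -1.7183e+02] chassis mm -1.7 edge y -23.7
Fch x -0.01 y -1.17 z -2.84 M [-0.361 -0.05  -0.026] t 18.08 w 0.0117
```

Call:
arm_command(commands=[{"tx": 0,"ty": 0.004,"tz": 0,"twist": 0},{"tx": 0,"ty": 0.008,"tz": 0,"twist": 0},{"tx": 0,"ty": 0.012,"tz": 0,"twist": 0},{"tx": 0,"ty": 0.016,"tz": 0,"twist": 0},{"tx": 0,"ty": 0.02,"tz": 0,"twist": 0},{"tx": 0,"ty": 0.024,"tz": 0,"twist": 0},{"tx": 0,"ty": 0.028,"tz": 0,"twist": 0},{"tx": 0,"ty": 0.032,"tz": 0,"twist": 0}])

```text
t: 18.75
eef_pos: [0.5861, 0.0445, -0.0181]
ee_rot: [-3.141, -0.0, -2.999]
force: [0.6, -3.9, -1.6]
width: 0.0115
gripper_force: 45.0
```

```bash
python3 st.py
```

```text
pos [ 0.5861  0.0447 -0.0182] rpy [ 179.99   -0.   -171.84] chassis mm -1.9 edge y -16.0
Fch x -0.04 y -3.06 z -1.61 M [-1.251 -0.139 -0.003] t 18.95 w 0.0113
```

Call:
arm_command(commands=[{"tx": 0,"ty": 0.002,"tz": 0,"twist": 0},{"tx": 0,"ty": 0.004,"tz": 0,"twist": 0},{"tx": 0,"ty": 0.006,"tz": 0,"twist": 0},{"tx": 0,"ty": 0.008,"tz": 0,"twist": 0},{"tx": 0,"ty": 0.01,"tz": 0,"twist": 0},{"tx": 0,"ty": 0.012,"tz": 0,"twist": 0},{"tx": 0,"ty": 0.012,"tz": 0,"twist": 0},{"tx": 0,"ty": 0.012,"tz": 0,"twist": 0}])

```text
t: 19.62
eef_pos: [0.5857, 0.0476, -0.0182]
ee_rot: [3.141, 0.0, -2.999]
force: [-0.1, -2.5, -0.5]
width: 0.0114
gripper_force: 45.0
```

```bash
python3 st.py
```

```text
pos [ 0.5857  0.0476 -0.0182] rpy [ 179.99    0.   -171.85] chassis mm -1.8 edge y -13.1
Fch x -0.25 y -3.30 z -0.96 M [-1.312 -0.165 -0.004] t 19.82 w 0.0121
```

Call:
arm_command(commands=[{"tx": 0,"ty": 0.002,"tz": 0,"twist": 0},{"tx": 0,"ty": 0.004,"tz": 0,"twist": 0},{"tx": 0,"ty": 0.006,"tz": 0,"twist": 0},{"tx": 0,"ty": 0.008,"tz": 0,"twist": 0},{"tx": 0,"ty": 0.008,"tz": 0,"twist": 0},{"tx": 0,"ty": 0.008,"tz": 0,"twist": 0},{"tx": 0,"ty": 0.008,"tz": 0,"twist": 0},{"tx": 0,"ty": 0.008,"tz": 0,"twist": 0}])

```text
t: 20.48
eef_pos: [0.5854, 0.0496, -0.0182]
ee_rot: [3.142, -0.0, -2.999]
force: [0.0, -3.3, -0.3]
width: 0.0119
gripper_force: 45.0
```

```bash
python3 st.py
```

```text
pos [ 0.5854  0.0496 -0.0182] rpy [ 180.      0.   -171.84] chassis mm -1.8 edge y -11.1
Fch x 0.14 y -3.23 z -1.08 M [-1.333 -0.155  0.006] t 20.68 w 0.012
```

Call:
arm_command(commands=[{"tx": 0,"ty": 0.002,"tz": 0,"twist": 0},{"tx": 0,"ty": 0.004,"tz": 0,"twist": 0},{"tx": 0,"ty": 0.006,"tz": 0,"twist": 0},{"tx": 0,"ty": 0.006,"tz": 0,"twist": 0},{"tx": 0,"ty": 0.006,"tz": 0,"twist": 0},{"tx": 0,"ty": 0.006,"tz": 0,"twist": 0},{"tx": 0,"ty": 0.006,"tz": 0,"twist": 0},{"tx": 0,"ty": 0.006,"tz": 0,"twist": 0}])

```text
t: 21.35
eef_pos: [0.5852, 0.051, -0.0182]
ee_rot: [3.142, -0.0, -2.999]
force: [-0.2, -4.7, -1.1]
width: 0.0115
gripper_force: 45.0
```

```bash
python3 st.py
```

```text
pos [ 0.5852  0.051  -0.0182] rpy [ 180.     -0.   -171.85] chassis mm -1.9 edge y -9.7
Fch x -0.32 y -4.03 z -1.02 M [-1.449 -0.189 -0.033] t 21.55 w 0.0119
```

Call:
arm_command(commands=[{"tx": 0,"ty": 0.002,"tz": 0,"twist": 0},{"tx": 0,"ty": 0.004,"tz": 0,"twist": 0},{"tx": 0,"ty": 0.004,"tz": 0,"twist": 0},{"tx": 0,"ty": 0.004,"tz": 0,"twist": 0},{"tx": 0,"ty": 0.004,"tz": 0,"twist": 0},{"tx": 0,"ty": 0.004,"tz": 0,"twist": 0},{"tx": 0,"ty": 0.004,"tz": 0,"twist": 0},{"tx": 0,"ty": 0.004,"tz": 0,"twist": 0}])

```text
t: 22.22
eef_pos: [0.5851, 0.052, -0.0182]
ee_rot: [3.142, 0.0, -2.999]
force: [0.2, -3.9, -0.8]
width: 0.0118
gripper_force: 45.0
```

```bash
python3 st.py
```

```text
pos [ 0.585   0.052  -0.0182] rpy [ 180.     -0.   -171.85] chassis mm -1.9 edge y -8.7
Fch x -0.18 y -3.90 z -0.96 M [-1.488 -0.184  0.003] t 22.42 w 0.0117
```

Call:
arm_command(commands=[{"tx": 0,"ty": 0.002,"tz": 0,"twist": 0},{"tx": 0,"ty": 0.004,"tz": 0,"twist": 0},{"tx": 0,"ty": 0.004,"tz": 0,"twist": 0},{"tx": 0,"ty": 0.004,"tz": 0,"twist": 0},{"tx": 0,"ty": 0.004,"tz": 0,"twist": 0},{"tx": 0,"ty": 0.004,"tz": 0,"twist": 0},{"tx": 0,"ty": 0.004,"tz": 0,"twist": 0},{"tx": 0,"ty": 0.004,"tz": 0,"twist": 0}])

```text
t: 23.08
eef_pos: [0.5849, 0.053, -0.0181]
ee_rot: [3.142, 0.0, -2.999]
force: [-0.2, -4.0, -0.3]
width: 0.012
gripper_force: 45.0
```

```bash
python3 st.py
```

```text
pos [ 0.5849  0.053  -0.0182] rpy [ 180.      0.   -171.85] chassis mm -1.9 edge y -7.7
Fch x -0.06 y -4.22 z -0.47 M [-1.495e+00 -1.730e-01  1.000e-03] t 23.28 w 0.0117
```

Call:
arm_command(commands=[{"tx": 0,"ty": 0.002,"tz": 0,"twist": 0},{"tx": 0,"ty": 0.004,"tz": 0,"twist": 0},{"tx": 0,"ty": 0.005,"tz": 0,"twist": 0},{"tx": 0,"ty": 0.005,"tz": 0,"twist": 0},{"tx": 0,"ty": 0.005,"tz": 0,"twist": 0},{"tx": 0,"ty": 0.005,"tz": 0,"twist": 0},{"tx": 0,"ty": 0.005,"tz": 0,"twist": 0},{"tx": 0,"ty": 0.005,"tz": 0,"twist": 0}])

```text
t: 23.95
eef_pos: [0.5847, 0.0542, -0.0182]
ee_rot: [3.142, 0.0, -2.999]
force: [0.5, -4.4, -0.8]
width: 0.0115
gripper_force: 45.0
```

```bash
python3 st.py
```

```text
pos [ 0.5847  0.0542 -0.0182] rpy [ 180.     -0.   -171.85] chassis mm -1.9 edge y -6.4
Fch x -0.29 y -4.57 z -0.42 M [-1.521 -0.214  0.004] t 24.15 w 0.0116
```

Call:
arm_command(commands=[{"tx": 0,"ty": 0.002,"tz": 0,"twist": 0},{"tx": 0,"ty": 0.004,"tz": 0,"twist": 0},{"tx": 0,"ty": 0.006,"tz": 0,"twist": 0},{"tx": 0,"ty": 0.006,"tz": 0,"twist": 0},{"tx": 0,"ty": 0.006,"tz": 0,"twist": 0},{"tx": 0,"ty": 0.006,"tz": 0,"twist": 0},{"tx": 0,"ty": 0.006,"tz": 0,"twist": 0},{"tx": 0,"ty": 0.006,"tz": 0,"twist": 0}])

```text
t: 24.82
eef_pos: [0.5846, 0.0557, -0.0181]
ee_rot: [3.142, 0.0, -2.999]
force: [0.6, -3.4, -0.8]
width: 0.0115
gripper_force: 45.0
```

```bash
python3 st.py; python3 - <<'E'
from h import *
b=grab_frame("side")[190:270,190:300,::-1]
cv2.imwrite("pics/c2.png",cv2.resize(b,(800,582),interpolation=cv2.INTER_CUBIC))
E
```

```text
pos [ 0.5845  0.0558 -0.0182] rpy [ 180.      0.   -171.84] chassis mm -1.8 edge y -4.9
Fch x -0.16 y -3.56 z -0.69 M [-1.443 -0.245  0.015] t 25.02 w 0.0119
```

View pics/c2.png

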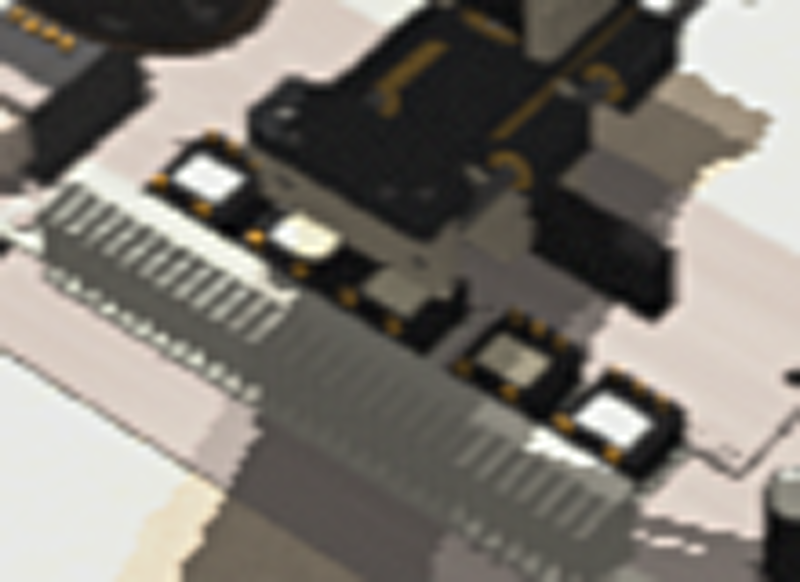

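Call:
arm_command(commands=[{"tx": 0,"ty": 0.002,"tz": 0,"twist": 0},{"tx": 0,"ty": 0.004,"tz": 0,"twist": 0},{"tx": 0,"ty": 0.005,"tz": 0,"twist": 0},{"tx": 0,"ty": 0.005,"tz": 0,"twist": 0},{"tx": 0,"ty": 0.005,"tz": 0,"twist": 0},{"tx": 0,"ty": 0.005,"tz": 0,"twist": 0},{"tx": 0,"ty": 0.005,"tz": 0,"twist": 0},{"tx": 0,"ty": 0.005,"tz": 0,"twist": 0}])

```text
t: 25.73
eef_pos: [0.5845, 0.0566, -0.0181]
ee_rot: [-3.141, 0.0, -2.999]
force: [0.9, -6.1, -0.8]
width: 0.0118
gripper_force: 45.0
```

```bash
python3 st.py
```

```text
pos [ 0.5845  0.0566 -0.0181] rpy [-1.7998e+02  1.0000e-02 -1.7184e+02] chassis mm -1.7 edge y -4.0
Fch x 0.99 y -5.87 z -0.48 M [-2.2   -0.579  0.062] t 25.93 w 0.012
```

Call:
arm_command(commands=[{"tx": 0,"ty": 0.001,"tz": 0,"twist": 0},{"tx": 0,"ty": 0.002,"tz": 0,"twist": 0},{"tx": 0,"ty": 0.003,"tz": 0,"twist": 0},{"tx": 0,"ty": 0.003,"tz": 0,"twist": 0},{"tx": 0,"ty": 0.003,"tz": 0,"twist": 0},{"tx": 0,"ty": 0.003,"tz": 0,"twist": 0},{"tx": 0,"ty": 0.003,"tz": 0,"twist": 0},{"tx": 0,"ty": 0.003,"tz": 0,"twist": 0}])

```text
t: 26.6
eef_pos: [0.5844, 0.057, -0.0181]
ee_rot: [-3.141, -0.0, -2.999]
force: [3.2, -8.0, 0.4]
width: 0.012
gripper_force: 45.0
```

```bash
python3 st.py
```

```text
pos [ 0.5845  0.057  -0.0181] rpy [-179.96    0.   -171.83] chassis mm -1.7 edge y -3.6
Fch x 0.95 y -7.85 z -0.96 M [-2.98  -0.868  0.094] t 26.8 w 0.012
```

Call:
arm_command(commands=[{"tx": 0,"ty": 0.001,"tz": 0,"twist": -0.0006},{"tx": 0,"ty": 0.002,"tz": 0,"twist": -0.0012},{"tx": 0,"ty": 0.003,"tz": 0,"twist": -0.0012},{"tx": 0,"ty": 0.004,"tz": 0,"twist": -0.0012},{"tx": 0,"ty": 0.004,"tz": 0,"twist": -0.0012},{"tx": 0,"ty": 0.004,"tz": 0,"twist": -0.0012},{"tx": 0,"ty": 0.004,"tz": 0,"twist": -0.0012},{"tx": 0,"ty": 0.004,"tz": 0,"twist": -0.0012}])

```text
t: 27.47
eef_pos: [0.5844, 0.0575, -0.018]
ee_rot: [-3.14, 0.0, -2.995]
force: [3.5, -10.8, -1.1]
width: 0.0118
gripper_force: 45.0
```

```bash
python3 st.py
```

```text
pos [ 0.5845  0.0576 -0.018 ] rpy [-179.93    0.   -171.63] chassis mm -1.6 edge y -3.1
Fch x 1.97 y -10.71 z -0.86 M [-3.963 -1.285  0.01 ] t 27.67 w 0.0118
```

Call:
arm_command(commands=[{"tx": 0,"ty": 0.001,"tz": 0,"twist": -0.0005},{"tx": 0,"ty": 0.002,"tz": 0,"twist": -0.0005},{"tx": 0,"ty": 0.003,"tz": 0,"twist": -0.0005},{"tx": 0,"ty": 0.004,"tz": 0,"twist": -0.0005},{"tx": 0,"ty": 0.005,"tz": 0,"twist": -0.0005},{"tx": 0,"ty": 0.005,"tz": 0,"twist": -0.0005},{"tx": 0,"ty": 0.005,"tz": 0,"twist": -0.0005},{"tx": 0,"ty": 0.005,"tz": 0,"twist": -0.0005}])

```text
t: 28.33
eef_pos: [0.5844, 0.0581, -0.0179]
ee_rot: [-3.14, -0.0, -2.994]
force: [4.9, -14.3, -1.1]
width: 0.0118
gripper_force: 45.0
```

```bash
python3 st.py
```

```text
pos [ 0.5843  0.0582 -0.0179] rpy [-1.7990e+02 -1.0000e-02 -1.7154e+02] chassis mm -1.7 edge y -2.5
Fch x 2.58 y -14.60 z -0.60 M [-5.261 -1.769 -0.047] t 28.53 w 0.0117
```

Call:
arm_command(commands=[{"tx": 0,"ty": 0.001,"tz": 0,"twist": 0},{"tx": 0,"ty": 0.002,"tz": 0,"twist": 0},{"tx": 0,"ty": 0.002,"tz": 0,"twist": 0},{"tx": 0,"ty": 0.002,"tz": 0,"twist": 0},{"tx": 0,"ty": 0.002,"tz": 0,"twist": 0},{"tx": 0,"ty": 0.002,"tz": 0,"twist": 0},{"tx": 0,"ty": 0.002,"tz": 0,"twist": 0},{"tx": 0,"ty": 0.002,"tz": 0,"twist": 0}])

```text
t: 29.2
eef_pos: [0.5843, 0.0584, -0.0179]
ee_rot: [-3.14, -0.0, -2.994]
force: [5.3, -15.4, -0.4]
width: 0.0114
gripper_force: 45.0
```

```bash
python3 st.py
```

```text
pos [ 0.5843  0.0584 -0.0179] rpy [-1.7988e+02 -2.0000e-02 -1.7154e+02] chassis mm -1.7 edge y -2.2
Fch x 2.67 y -16.06 z -0.43 M [-5.777 -1.909 -0.036] t 29.4 w 0.0118
```

Call:
arm_command(commands=[{"tx": 0,"ty": -0.001,"tz": 0,"twist": 0},{"tx": 0,"ty": -0.002,"tz": 0,"twist": 0},{"tx": 0,"ty": -0.003,"tz": 0,"twist": 0},{"tx": 0,"ty": -0.004,"tz": 0,"twist": 0},{"tx": 0,"ty": -0.005,"tz": 0,"twist": 0},{"tx": 0,"ty": -0.006,"tz": 0,"twist": 0},{"tx": 0,"ty": -0.007,"tz": 0,"twist": 0},{"tx": 0,"ty": -0.008,"tz": 0,"twist": 0}])

```text
t: 30.07
eef_pos: [0.5844, 0.058, -0.0181]
ee_rot: [-3.141, 0.0, -2.994]
force: [2.4, -5.8, -1.8]
width: 0.0119
gripper_force: 45.0
```

Call:
arm_command(commands=[{"tx": 0,"ty": -0.001,"tz": 0,"twist": 0},{"tx": 0,"ty": -0.002,"tz": 0,"twist": 0},{"tx": 0,"ty": -0.003,"tz": 0,"twist": 0},{"tx": 0,"ty": -0.004,"tz": 0,"twist": 0},{"tx": 0,"ty": -0.005,"tz": 0,"twist": 0},{"tx": 0,"ty": -0.006,"tz": 0,"twist": 0},{"tx": 0,"ty": -0.007,"tz": 0,"twist": 0},{"tx": 0,"ty": -0.008,"tz": 0,"twist": 0}])

```text
t: 30.73
eef_pos: [0.5843, 0.0568, -0.0183]
ee_rot: [3.141, -0.0, -2.994]
force: [0.2, -0.2, -2.4]
width: 0.0118
gripper_force: 45.0
```

Call:
arm_command(commands=[{"tx": 0,"ty": -0.004,"tz": 0,"twist": 0},{"tx": 0,"ty": -0.01,"tz": 0,"twist": 0},{"tx": 0,"ty": -0.02,"tz": -0.001,"twist": 0},{"tx": 0,"ty": -0.03,"tz": -0.002,"twist": 0},{"tx": 0,"ty": -0.05,"tz": -0.004,"twist": 0},{"tx": 0,"ty": -0.07,"tz": -0.006,"twist": 0},{"tx": 0,"ty": -0.09,"tz": -0.01,"twist": 0},{"tx": 0,"ty": -0.1,"tz": -0.012,"twist": 0}])

```text
t: 31.4
eef_pos: [0.5881, 0.0308, -0.0151]
ee_rot: [-3.142, -0.0, -2.994]
force: [-0.2, 0.8, -2.2]
width: 0.0115
gripper_force: 45.0
```

```bash
python3 st.py
```

```text
pos [ 0.5881  0.0315 -0.0151] rpy [ 1.8000e+02  1.0000e-02 -1.7157e+02] chassis mm -1.7 edge y -29.4
Fch x -0.18 y 0.52 z -2.42 M [-0.038 -0.065  0.011] t 31.6 w 0.0113
```

Call:
arm_command(commands=[{"tx": 0,"ty": -0.01,"tz": -0.02,"twist": 0},{"tx": 0,"ty": -0.02,"tz": -0.06,"twist": 0},{"tx": 0,"ty": -0.03,"tz": -0.1,"twist": 0},{"tx": 0,"ty": -0.04,"tz": -0.15,"twist": 0},{"tx": 0,"ty": -0.04,"tz": -0.2,"twist": 0},{"tx": 0,"ty": -0.04,"tz": -0.24,"twist": 0},{"tx": 0,"ty": -0.04,"tz": -0.26,"twist": 0},{"tx": 0,"ty": -0.04,"tz": -0.265,"twist": 0}])

```text
t: 32.27
eef_pos: [0.5905, 0.0221, 0.0529]
ee_rot: [3.141, 0.003, -2.994]
force: [-0.4, 0.5, -2.3]
width: 0.0116
gripper_force: 45.0
```

```bash
python3 st.py; python3 - <<'E'
from h import *
s=get_state();z=s['eef_pos'][2]
go(.557,-.12,z,178.1)
go(.5228,-.2584,z,167.65,(.557,-.12,z,178.1))
E
```

```text
pos [0.5891 0.0217 0.0505] rpy [-1.8000e+02 -6.0000e-02 -1.7154e+02] chassis mm -2.2 edge y -39.2
Fch x 0.19 y 0.27 z -2.26 M [-0.023  0.014 -0.013] t 32.47 w 0.0112
tx 0.2103 ty -0.5419 tz -0.0000 twist 0.0575
tx 0.1184 ty -0.5578 tz -0.0000 twist 0.0581
```

Call:
arm_command(commands=[{"tx": 0.015,"ty": -0.04,"tz": 0,"twist": 0.004},{"tx": 0.04,"ty": -0.1,"tz": 0,"twist": 0.01},{"tx": 0.07,"ty": -0.18,"tz": 0,"twist": 0.019},{"tx": 0.1,"ty": -0.26,"tz": 0,"twist": 0.028},{"tx": 0.13,"ty": -0.34,"tz": 0,"twist": 0.036},{"tx": 0.16,"ty": -0.42,"tz": 0,"twist": 0.044},{"tx": 0.19,"ty": -0.49,"tz": 0,"twist": 0.052},{"tx": 0.21,"ty": -0.54,"tz": 0,"twist": 0.0575}])

```text
t: 33.13
eef_pos: [0.5559, -0.1219, 0.0506]
ee_rot: [-3.141, -0.001, 3.105]
force: [0.3, -0.4, -2.2]
width: 0.0119
gripper_force: 45.0
```

Call:
arm_command(commands=[{"tx": 0.015,"ty": -0.08,"tz": 0,"twist": 0.008},{"tx": 0.03,"ty": -0.16,"tz": 0,"twist": 0.016},{"tx": 0.05,"ty": -0.25,"tz": 0,"twist": 0.026},{"tx": 0.07,"ty": -0.34,"tz": 0,"twist": 0.036},{"tx": 0.09,"ty": -0.42,"tz": 0,"twist": 0.044},{"tx": 0.105,"ty": -0.49,"tz": 0,"twist": 0.051},{"tx": 0.115,"ty": -0.54,"tz": 0,"twist": 0.056},{"tx": 0.118,"ty": -0.556,"tz": 0,"twist": 0.058}])

```text
t: 33.8
eef_pos: [0.5224, -0.2594, 0.0508]
ee_rot: [-3.141, -0.001, 2.923]
force: [-0.6, 0.3, -1.8]
width: 0.0115
gripper_force: 45.0
```

```bash
python3 - <<'E'
from h import *
for _ in range(4):grab_frame("top")
s=get_state();print(s['eef_pos'],np.degrees(s['ee_rot']),s['force'])
go(.5228,-.2584,-.0163,167.65)
E
```

```text
[ 0.52344211 -0.25713306  0.05097073] [ 1.79992854e+02 -7.76714973e-03  1.67677813e+02] [ 0.76946697  0.41917131 -2.35101558]
tx 0.0014 ty -0.0055 tz 0.2691 twist 0.0002
```

Call:
arm_command(commands=[{"tx": 0,"ty": -0.004,"tz": 0.03,"twist": 0},{"tx": 0,"ty": -0.004,"tz": 0.07,"twist": 0},{"tx": 0,"ty": -0.004,"tz": 0.12,"twist": 0},{"tx": 0,"ty": -0.004,"tz": 0.17,"twist": 0},{"tx": 0,"ty": -0.004,"tz": 0.21,"twist": 0},{"tx": 0,"ty": -0.004,"tz": 0.24,"twist": 0},{"tx": 0,"ty": -0.004,"tz": 0.26,"twist": 0},{"tx": 0,"ty": -0.004,"tz": 0.267,"twist": 0}])

```text
t: 34.67
eef_pos: [0.5228, -0.2581, -0.0168]
ee_rot: [-3.142, -0.002, 2.927]
force: [-0.7, 0.9, -2.6]
width: 0.0117
gripper_force: 45.0
```

Call:
arm_command(commands=[{"tx": 0,"ty": 0,"tz": 0.002,"twist": 0},{"tx": 0,"ty": 0,"tz": 0.004,"twist": 0},{"tx": 0,"ty": 0,"tz": 0.006,"twist": 0},{"tx": 0,"ty": 0,"tz": 0.008,"twist": 0},{"tx": 0,"ty": 0,"tz": 0.009,"twist": 0},{"tx": 0,"ty": 0,"tz": 0.01,"twist": 0},{"tx": 0,"ty": 0,"tz": 0.01,"twist": 0},{"tx": 0,"ty": 0,"tz": 0.01,"twist": 0}])

```text
t: 35.33
eef_pos: [0.5233, -0.2584, -0.0181]
ee_rot: [3.142, 0.0, 2.926]
force: [-0.8, 0.7, -2.4]
width: 0.0114
gripper_force: 45.0
```

```bash
python3 st.py
```

```text
pos [ 0.5232 -0.2584 -0.0181] rpy [-180.      0.    167.67] chassis mm -107.3 edge y -307.1
Fch x -0.55 y -0.01 z -2.41 M [-0.049 -0.028  0.011] t 35.53 w 0.0118
```

Call:
arm_command(commands=[{"tx": 0,"ty": 0,"tz": 0.001,"twist": 0},{"tx": 0,"ty": 0,"tz": 0.002,"twist": 0},{"tx": 0,"ty": 0,"tz": 0.003,"twist": 0},{"tx": 0,"ty": 0,"tz": 0.004,"twist": 0},{"tx": 0,"ty": 0,"tz": 0.005,"twist": 0},{"tx": 0,"ty": 0,"tz": 0.005,"twist": 0},{"tx": 0,"ty": 0,"tz": 0.005,"twist": 0},{"tx": 0,"ty": 0,"tz": 0.005,"twist": 0}])

```text
t: 36.2
eef_pos: [0.5232, -0.2584, -0.0193]
ee_rot: [-3.142, 0.0, 2.926]
force: [-1.3, 1.4, 0.7]
width: 0.0114
gripper_force: 45.0
```

Down on the mat. Open partly and retreat.

Call:
arm_command(commands=[{"tx": 0,"ty": 0,"tz": 0,"twist": 0},{"tx": 0,"ty": 0,"tz": 0,"twist": 0},{"tx": 0,"ty": 0,"tz": 0,"twist": 0},{"tx": 0,"ty": 0,"tz": 0,"twist": 0},{"tx": 0,"ty": 0,"tz": 0,"twist": 0},{"tx": 0,"ty": 0,"tz": 0,"twist": 0},{"tx": 0,"ty": 0,"tz": 0,"twist": 0},{"tx": 0,"ty": 0,"tz": 0,"twist": 0}], claw=0.4)

```text
t: 36.87
eef_pos: [0.5232, -0.2584, -0.0194]
ee_rot: [3.142, 0.0, 2.926]
force: [0.1, -0.1, 0.2]
width: 0.035
gripper_force: 0.0
```

Call:
arm_command(commands=[{"tx": 0,"ty": 0,"tz": -0.02,"twist": 0},{"tx": 0,"ty": 0,"tz": -0.06,"twist": 0},{"tx": 0,"ty": 0,"tz": -0.12,"twist": 0},{"tx": 0,"ty": 0,"tz": -0.2,"twist": 0},{"tx": 0,"ty": 0,"tz": -0.3,"twist": 0},{"tx": 0,"ty": 0,"tz": -0.4,"twist": 0},{"tx": 0,"ty": 0,"tz": -0.5,"twist": 0},{"tx": 0,"ty": 0,"tz": -0.6,"twist": 0}])

```text
t: 37.53
eef_pos: [0.5231, -0.2584, 0.1331]
ee_rot: [-3.142, 0.001, 2.926]
force: [0.3, 0.2, -0.5]
width: 0.0353
gripper_force: 0.0
```

Call:
arm_command(commands=[{"tx": 0.05,"ty": -0.1,"tz": 0,"twist": 0},{"tx": 0.12,"ty": -0.2,"tz": 0,"twist": 0},{"tx": 0.2,"ty": -0.3,"tz": 0,"twist": 0},{"tx": 0.28,"ty": -0.42,"tz": 0,"twist": 0},{"tx": 0.36,"ty": -0.54,"tz": 0,"twist": 0},{"tx": 0.42,"ty": -0.66,"tz": 0,"twist": 0},{"tx": 0.46,"ty": -0.76,"tz": 0,"twist": 0},{"tx": 0.5,"ty": -0.8,"tz": 0,"twist": 0}])

```text
t: 38.2
eef_pos: [0.357, -0.4294, 0.1318]
ee_rot: [-3.141, 0.001, 2.925]
force: [-0.0, 0.7, 1.2]
width: 0.0351
gripper_force: 0.0
```

```bash
python3 - <<'E'
from h import *
print(get_state()['t'],get_state()['width'],get_state()['force'])
im=grab_frame("top")[140:290,195:395,::-1]
cv2.imwrite("pics/end.png",cv2.resize(im,(800,600),interpolation=cv2.INTER_CUBIC))
E
```

```text
38.2 0.03507967219774591 [-0.04157406  0.67840864  1.24991525]
```

View pics/end.png

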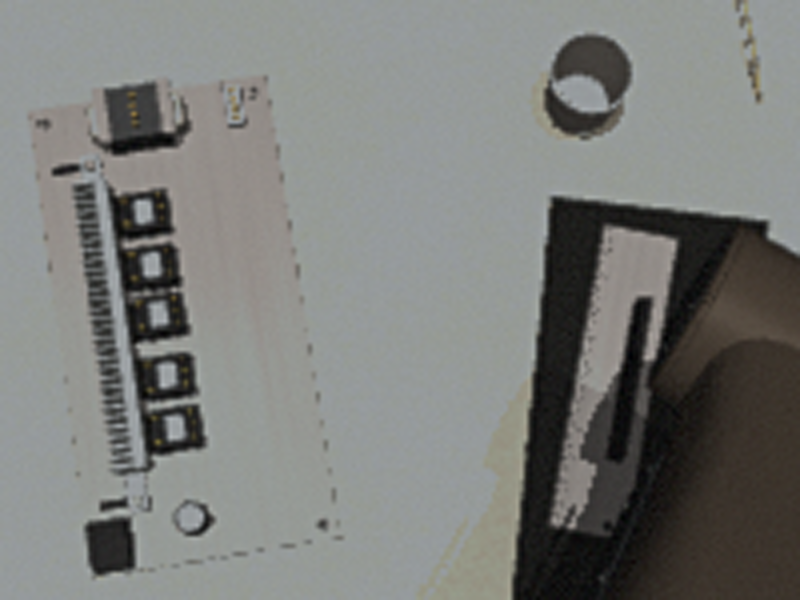

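```bash
python3 -c "
from h import *
for _ in range(6):grab_frame('side')
print(job_done())"
```

```text
the job is handed in; nothing more can be done
None
```

I handed the job in at about 38 s: the five modules stand in one straight row against the heat sink pads, and the ruler is flat on the mat again, though the pad load is worked out rather than measured. I estimate about 2.4 N per pad at the hardest push: 16 N total on the ruler less about 4 N of sliding friction, with the turning moment near zero.

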